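Fit the tear-off bar behind the label printer's lip and hold it home

ROBOT

A 7-joint arm with a two-finger parallel gripper is mounted at the origin on the work surface. World frame = base frame: x ahead of the robot, y to its left, z up, the work surface at z = 0. Lengths are in m, angles in rad, forces in N, time in s.
With the tool pointing down it reaches from about 0.425 to 0.925 m from the base axis. Payload 6.8 kg.
Tool frame: the origin (TCP) lies at the very end of the fingers, on their centre line; the grasp point (between the pads) lies 19 mm behind it; z points along the fingers, y is the line along which they close (so a half turn about z gives the same grasp; the last joint's range is limited). The gripper opens to 85 mm and grips with 20 to 120 N. Pads are 22 mm wide; open, the fingers measure 114 mm over their backs; the gripper's body (76 mm by 85 mm) begins 54 mm behind the grasp point. The pads swing forward as they close: fully open they stand 13 mm farther back than shut.
Start: joints at [1.124, 0.477, 0.022, 1.555, -0.011, 1.109, -0.083], TCP at [0.224, -0.637, 0.231] pointing down, gripper open.
Joint ranges: [-2.96, 2.96], [-0.34, 2.1], [-1.41, 1.46], [0.24, 2.44], [-1.37, 4.51], [0.17, 1.92], [-2.96, 2.96]. Speed limits (rad/s): [2.39, 2.39, 3.14, 3.14, 3.14, 3.14, 3.14].

INTERFACE

Orientations are given as a rotation vector (axis times angle).
In Python, from bench import get_obs, viewer, r gives the robot as it stands. The module is installed in compiled form; this text tells all that it offers.
- The arm moves only by the tool play_rows, never from a script. Its argument "commands" is a list that holds one entry, the list of rows, each a list of 5 numbers: the gripper's target within -1 to 1 (shut at 1, half-way at 0, fully open at -1), then the shift along the tool's x, y, z scaled (see below), then the turn about the tool's z scaled (see below). A call has 1 to 12 rows; each row is the pose to reach, as a shift and turn from the pose commanded when the call began, along the tool's axes at that moment; what a row does not reach only later rows make up. The controller multiplies each number of a shift by 0.2 m and each number of a turn by pi/2 rad. A row lasts 1/12 s, in which the tool goes at most 41.7 mm and 7.16 degrees, less where a joint would pass 70% of its speed; a pose out of reach is approached as far as the arm can. A call with a number of a shift or a turn outside -1 to 1 is refused whole. A call with a gripper value outside its range is refused whole. The fingers move at their own pace and stop on an object; "grip_force" is the grip in N (left out, the last holds). Time passes only in rows, so rows that repeat a pose let the fingers close. It gives the time, the measured TCP pose, the force, the opening and the grip force at its end, in the units of the state.
- get_obs(): the state, without advancing time (a new reading comes with each control period).
- viewer.grab_frame(name): name is "scene" or "top" or "wrist"; returns a dict with "pixels" (480x640x3 uint8, red, green, blue), "fovy" (degrees; the focal length in pixels is half the picture's height over the tangent of half this angle, whatever the lens; pixels are square), "cx", "cy" (the principal point, pixels), "world_to_cam" (4x4, takes a point from world to camera coordinates); the wrist camera has in their place "hand_eye" (4x4, takes a point from camera to tool coordinates, whose origin is the TCP and whose axes are the flange's). Camera axes: x right, y up, looking along -z (the intrinsics and any distortion apply to the point x, -y, -z); pixel columns grow to the right and rows downward; lengths in m; the calibration is good to about 2 mm. A picture is of the moment at which its call begins: read the wrist's pose just before it. There is no depth.
- r.hand_in(): hands the job in; it is judged then, once.
Trained networks look in a picture, given as the dict that the camera call returned (one of the last four; its "shot" number tells which), for a name from the list of things; names that differ only in an ending like _2 or _b are one class to them, and where a whole thing is asked for, a point or a joint stands for the part that bears it (a point fixed in the world has none). Each returns a list of dicts, best first, with "score" (0 to 1); they miss things now and then, are a little off and sometimes report something else, mostly with a low value. They report only what shows in the picture. A call takes as long as a camera call. They do not tell look-alikes from the thing itself.
- viewer.trace(picture, thing): "pixels" (480x640 bool, what is visible of it) and "rect" ([left, top, right, bottom] in pixels, round what is visible of it).
The state is a dict: "clock": time; "joints": joint angles; "qvel": joint speeds; "tau": joint torques, N m; "tcp_pos": TCP position; "orientation": TCP orientation; "contact_force": force on the tool from outside, world axes, zero at the start; "moment": the same for the moment, N m; "grip_width": finger opening in m; "gripper_force": force on a finger pad.
Only numpy, scipy, OpenCV 4.12 (cv2) and the standard library are available. Lean on these libraries where they do the work, as an engineer would, in place of code of your own. Each camera call takes 0.05 s, during which the arm holds its last target. There are 200 camera calls.

TASK

Slide the jaw of the small bench vise wide open, lift the tear-off bar up out of the vise, and push it blade down into the slot behind the front lip of the open label printer, against the sprung seat inside, until it is fully home. Finish while still gripping the bar and holding it pressed home, because the spring lifts it again if you let go. Leave the other things on the bench where they are.

Things in the scene. Friction and masses are not known exactly. Their poses are not given: they have to be found in the camera images.
- vise: Small blue bench vise with steel jaws, fixed: bed 165 mm (x) by 110 mm (y), its top 15 mm above the bench. Origin at bench level under the clamped bar's middle; x points along the jaw's opening direction, y along the bar. Fixed jaw on the -x side, 45 mm tall. The blade's lower 20 mm stands in a groove of the bed (0.5 mm play each side) that keeps the bar upright when the jaw is open.
- jaw (a joint): Opening of the sliding jaw, m: 0 shut on the bar (starts at 0 to 0.002), 0.040 fully open, along the vise's +x; about 3 N of friction, stays where left; wide open is over 0.025. Block top 48 mm above the bench. 44 mm either side of its middle stand steel hooks, 12 mm wide, to 91 mm above the bench, reaching over the ends of the bar's rail so that it cannot be lifted until the jaw is open 10 mm.
- jaw_tab (a point): Middle of the top of the jaw's dark upright tab, 91 mm above the bench; moves with the jaw. The tab is 12 mm thick (along the vise's y), 24 mm long (x) and stands 43 mm above the jaw block: pinch it from above across its thickness and slide it along the vise's +x. With the jaw shut it lies 50 mm from the bar's middle.
- bar: Tear-off bar, 100 mm long (y), 66 mm tall (z), about 0.15 kg: a steel blade 6 mm thick (x), 40 mm tall, and above it an aluminium grip rail 14 mm thick, 26 mm tall. Origin at the middle of the blade's lower edge, z up. Same both ways round. It stands upright in the vise, lower edge 15 mm, rail top 81 mm above the bench; grip it across the rail.
- bar_rail (a point): Middle of the top face of the bar's rail, 66 mm above the blade's lower edge.
- printer: Open label printer, fixed, front to the robot: 300 mm deep (x), steel floor pan, a mechanism wall 173 mm tall on its -y side (113 mm from the slot's middle), a black platen roller 45 mm behind the slot and a core with a round cap 150 mm behind it. Origin at bench level under the middle of the slot; x points to the printer's back, y along the slot.
- slot (a point): Middle of the mouth of the slot behind the printer's front lip, level with the top of the lip, 55 mm above the bench. The slot runs along the printer's y, open on top, 8 mm wide and 110 mm long inside, its upper 8 mm flared to about 20 mm wide. The blade goes straight down into it.
- seat (a joint): Travel, m, of the sprung brass seat inside the slot, pressed down by the blade: 0 up (25 mm below the mouth), 0.010 fully home at a hard stop (blade's lower edge 35 mm below the mouth, rail's underside 5 mm above the lip). About 4 N starts it, 9 N reaches the stop; the bar's own weight does not move it.
- short_bar: Bystander: a similar but short bar, 55 mm long, lying flat on the bench between vise and printer. Loose.
- driver: Bystander: loose screwdriver, 170 mm long, lying near the robot.
- core: Bystander: loose empty cardboard core standing on the bench, 38 mm across, 45 mm tall.
- label_roll: Bystander: loose roll of white labels, lying flat, 90 mm across, 50 mm tall.
- cleaner: Bystander: loose white bottle, 52 mm across, 130 mm tall, beyond the vise.
There are look-alikes about, which are no part of the job. What is shaped like the bar but pink is not meant.

How it is judged:
On the way, in this order (a step that is already met when the one before it is completed fails the run):
1. the vise jaw is slid wide open (more than 25 mm) while the bar still stands in the vise (value of joint jaw above 0.025 m and z of bar in the frame of vise below 0.03 m), for 0.2 s.
2. the bar is lifted in the fingers, clear of the vise (height (world z) of bar above 0.06 m and contact force between the fingers and bar above 1 N and contact force between bar and vise below 0.1 N), for 0.2 s.
At the end, for the whole second after the job is handed in: The bar is upright in the slot behind the lip (within 9 mm of its middle, along it within 0.08 rad, tilt under 0.12 rad), the sprung seat is pressed down more than 7.5 mm of its 10 mm with more than 5 N, and the fingers are still holding the bar there (more than 5 N), at rest (value of joint seat above 0.0075 m and contact force between bar and seat above 5 N and contact force between the fingers and bar above 5 N and horizontal distance between bar and slot below 0.009 m and height (world z) of bar below 0.024 m and angle between bar's own z axis and vertical below 0.12 rad and angle between the y axis of bar and the y axis of printer, either way round below 0.08 rad and linear speed of bar below 0.02 m/s); the arm keeps its last pose, push and grip.
It fails at once if another thing on the bench is shifted by more than 30 mm (distance of any of short_bar, driver, core, label_roll, cleaner from where it was at the start of the episode above 0.03 m).
It also fails if it takes over 45 s, if anything falls off the work surface, if the arm or the gripper's body presses on something with over 40 N, if the wrist force passes 120 N, or if a joint passes its speed limit or range.

## Working session

There is one attempt and no reset: what is moved stays moved. The work goes in short steps, Python scripts to look and compute and a tool call to move; the robot and the scene stay as the last step left them, time stands still between calls to the robot, and variables do not carry over. Pictures are saved under pics/ and viewed, at most 10 in all, crops included, and the job is handed in when it is done.

Besides the shell and the picture viewer there is one more tool, called by a JSON object that holds its "op" and its "data", one argument or row to a line. play_rows: Moves the arm, as the interface text tells. Shifts and turns lie within -1 to 1; 1 stands for 0.2 m of shift or pi/2 rad of turn. Its arguments: {"type":"object","properties":{"commands":{"type":"array","items":{"type":"array","items":{"type":"array","items":{"type":"number","minimum":-1,"maximum":1}}}},"grip_force":{"type":"number"}},"required":["commands"]}

```bash
mkdir -p pics
cat > h.py <<'E'
import numpy as np, cv2
from scipy.spatial.transform import Rotation as R
from bench import get_obs, viewer, r
def f_of(p): return 240/np.tan(np.radians(p['fovy'])/2)
def cam2world(p,o=None):
    if 'world_to_cam' in p: return np.linalg.inv(p['world_to_cam'])
    T=np.eye(4);T[:3,:3]=R.from_rotvec(o['orientation']).as_matrix();T[:3,3]=o['tcp_pos']
    return T@p['hand_eye']
def px2w(p,uv,z,o=None):
    T=cam2world(p,o);f=f_of(p)
    d=T[:3,:3]@np.array([(uv[0]-p['cx'])/f,-(uv[1]-p['cy'])/f,-1]);c=T[:3,3]
    return c+d*(z-c[2])/d[2]
def w2px(p,w,o=None):
    q=np.linalg.inv(cam2world(p,o))@np.r_[w,1];f=f_of(p)
    return p['cx']+f*q[0]/-q[2],p['cy']-f*q[1]/-q[2]
def save(p,n): cv2.imwrite('pics/'+n,p['pixels'][:,:,::-1])
E
python3 - <<'E'
from h import *
np.set_printoptions(precision=3,suppress=True)
o=get_obs();print(o)
for c in ['top','scene']:
    p=viewer.grab_frame(c);save(p,c+'0.png')
    print(c,{k:v for k,v in p.items() if k!='pixels'})
    for t in ['vise','jaw','bar','printer','short_bar','driver','core','label_roll','cleaner']:
        for d in viewer.trace(p,t)[:3]:
            m=d['pixels'];ys,xs=np.nonzero(m)
            print(t,round(d['score'],2),np.round(d['rect']),len(xs),xs.mean().round(1),ys.mean().round(1), p['pixels'][m].mean(0).round())
E
```

```text
{'clock': 0.0, 'joints': array([ 1.124,  0.478,  0.022,  1.557, -0.012,  1.109, -0.083]), 'qvel': array([ 0.001,  0.   , -0.   ,  0.001,  0.   , -0.002,  0.001]), 'tau': array([  0.   , -59.645,   1.608, -28.119,   0.012,   0.009,  -0.   ]), 'tcp_pos': array([ 0.224, -0.636,  0.23 ]), 'orientation': array([-3.095, -0.529,  0.001]), 'contact_force': array([ 0.602, -0.153,  0.29 ]), 'moment': array([-0.01 ,  0.013,  0.037]), 'gripper_force': 0.0, 'grip_width': 0.08533568852215863}
top {'fovy': 49.13218583430469, 'cx': 315.2877378356851, 'cy': 244.22432371571102, 'world_to_cam': array([[-0.023, -0.999,  0.026,  0.072],
       [ 0.993, -0.02 ,  0.117, -0.541],
       [-0.117,  0.029,  0.993, -1.088],
       [ 0.   ,  0.   ,  0.   ,  1.   ]]), 'shot': 1}
vise 0.69 [207. 192. 273. 275.] 3764 239.6 233.8 [70. 74. 83.]
vise 0.69 [408. 141. 554. 295.] 20366 481.5 222.8 [71. 68. 65.]
vise 0.18 [217. 221. 264. 260.] 1370 239.1 238.3 [101.  96.  93.]
jaw 0.61 [211. 221. 268. 261.] 1363 239.2 238.4 [100.  96.  93.]
bar 0.87 [134. 334. 184. 371.] 466 158.7 352.9 [104.  74.  84.]
bar 0.72 [215. 246
[... 1206 characters left out ...]
 2095 369.3 296.1 [117. 113. 107.]
jaw 0.44 [309. 257. 412. 360.] 4932 360.6 314.0 [79. 87. 98.]
bar 0.91 [492. 284. 559. 316.] 1608 522.0 298.5 [125.  73.  83.]
bar 0.83 [362. 265. 404. 301.] 566 378.5 278.3 [123. 118. 114.]
bar 0.61 [414. 247. 469. 285.] 1404 441.4 266.6 [124.  72.  82.]
printer 0.8 [130.  86. 303. 242.] 16497 210.1 162.8 [105. 101.  94.]
short_bar 0.9 [308. 223. 348. 247.] 643 328.3 234.8 [154. 148. 141.]
driver 0.91 [345. 195. 405. 239.] 555 367.1 212.0 [134.  64.  58.]
core 0.6 [250. 252. 271. 283.] 508 261.0 268.1 [101.  78.  55.]
label_roll 0.89 [228. 290. 283. 341.] 2318 255.2 315.4 [152. 151. 131.]
cleaner 0.84 [287. 337. 321. 404.] 1694 306.4 373.5 [110. 114. 108.]
```

Run:
```python
import cv2
a=cv2.imread('pics/top0.png');s=cv2.resize(a[110:390,120:570],None,fx=1.77,fy=1.77,interpolation=cv2.INTER_CUBIC)
cv2.imwrite('pics/topc.png',s)
v=cv2.resize(a[185:285,200:280],None,fx=6,fy=6,interpolation=cv2.INTER_CUBIC);cv2.imwrite('pics/visec.png',v)
```

```text
(no output)
```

View pics/topc.png

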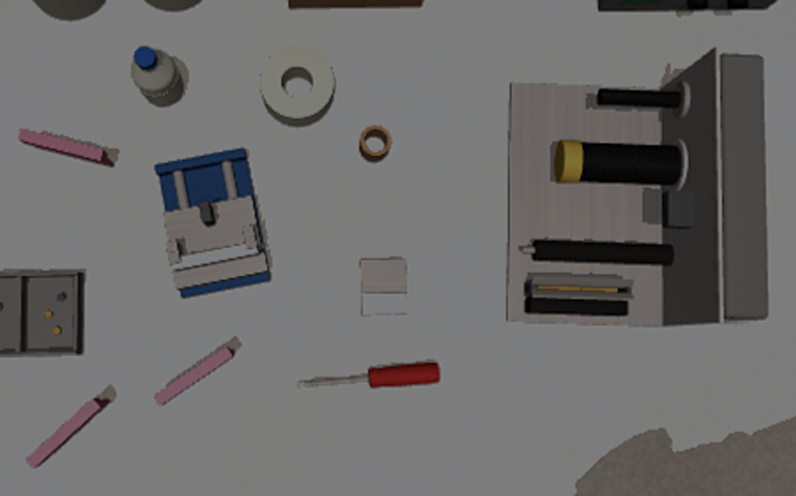

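View pics/visec.png

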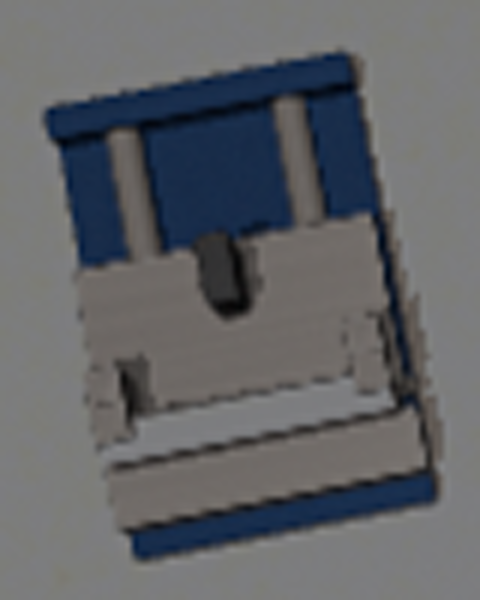

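The picture shows the vise with the silver bar in its jaws at top-view pixel (242,255). The tab is at (236,228), and the printer slot with its brass seat at about (446,273). There are three pink look-alikes at (158,194), (232,320) and (159,352). The enlarged crop confirms that the silver bar clamped in the blue vise is the one meant.

Run:
```python
from h import *
np.set_printoptions(precision=3,suppress=True)
p=viewer.grab_frame('top')
q=lambda c,s,off: (c[0]/s+off[0],c[1]/s+off[1])
V=lambda c:q(c,6,(200,185)); S=lambda c:q(c,1.77,(120,110))
print('tab',px2w(p,V((217,258)),.091)[:2])
a,b=px2w(p,V((108,450)),.081)[:2],px2w(p,V((392,395)),.081)[:2]
print('bar ends',a,b,(a+b)/2,np.linalg.norm(a-b),np.degrees(np.arctan2(*(a-b)[::-1])))
l,r_=px2w(p,S((533,290)),.035)[:2],px2w(p,S((620,291)),.035)[:2]
print('seat',l,r_,(l+r_)/2,np.linalg.norm(l-r_))
l,r_=px2w(p,S((526,304)),.055)[:2],px2w(p,S((628,307)),.055)[:2]
print('lip',l,r_,(l+r_)/2,np.linalg.norm(l-r_),np.degrees(np.arctan2(*(l-r_)[::-1])))
T=viewer.grab_frame('wrist')['hand_eye'];print(T)
```

```text
tab [0.571 0.22 ]
bar ends [0.508 0.258] [0.525 0.163] [0.516 0.211] 0.09698194548790963 99.89381353888896
seat [ 0.474 -0.163] [ 0.47  -0.268] [ 0.472 -0.216] 0.10504871482150824
lip [ 0.456 -0.149] [ 0.45 -0.27] [ 0.453 -0.21 ] 0.12068607715535723 87.07218373401841
[[-0.     0.964  0.267  0.067]
 [ 1.     0.     0.     0.   ]
 [ 0.     0.267 -0.964 -0.142]
 [ 0.     0.     0.     1.   ]]
```

{"op": "play_rows", "data": {
  "commands": [
    [[-1,1,-1,0,0],[-1,1,-1,0,0],[-1,1,-1,0,0],[-1,1,-1,0,0],[-1,1,-1,0,0],[-1,1,-1,0,0],[-1,1,-1,0,0]]
  ]
}}

```text
clock: 1.68
tcp_pos: [0.3479, -0.3784, 0.2316]
orientation: [-3.096, -0.533, -0.001]
contact_force: [1.2, 0.4, 0.4]
grip_width: 0.0855
gripper_force: 0.0
```

{"op": "play_rows", "data": {
  "commands": [
    [[-1,1,-1,0,0],[-1,1,-1,0,0],[-1,1,-1,0,0],[-1,1,-1,0,0],[-1,1,-1,0,0],[-1,1,-1,0,0],[-1,1,-1,0,0]]
  ]
}}

```text
clock: 2.27
tcp_pos: [0.4698, -0.1231, 0.2318]
orientation: [-3.096, -0.533, -0.002]
contact_force: [0.0, 0.3, -0.4]
grip_width: 0.0854
gripper_force: 0.0
```

{"op": "play_rows", "data": {
  "commands": [
    [[-1,1,-1,0,0],[-1,1,-1,0,0],[-1,1,-1,0,0],[-1,1,-1,0,0],[-1,1,-1,0,0],[-1,1,-1,0,0],[-1,1,-1,0,0]]
  ]
}}

```text
clock: 2.85
tcp_pos: [0.5917, 0.1323, 0.2315]
orientation: [-3.095, -0.532, -0.002]
contact_force: [0.7, -0.8, -0.8]
grip_width: 0.0855
gripper_force: 0.0
```

```bash
cat >> h.py <<'E'
def go(x,y,z,yaw):
    "shift/turn (units of the moves) to TCP x,y,z with tool x at yaw deg (or half turn)"
    o=get_obs();M=R.from_rotvec(o['orientation']).as_matrix()
    psi=np.degrees(np.arctan2(M[1,0],M[0,0]))
    d=M.T@(np.array([x,y,z])-o['tcp_pos'])/.2
    t=-((yaw-psi+180)%360-180)
    print('t',round(o['clock'],2),'tcp',o['tcp_pos'].round(4),'psi',round(psi,2),'q7',o['joints'][6].round(2),'-> shift',d.round(3),'turn',round(t/90,3),'F',o['contact_force'].round(1),'w',round(o['grip_width'],4))
E
python3 -c "
from h import *
go(.55,.215,.21,10)"
```

```text
t 2.85 tcp [0.5917 0.1323 0.2315] psi 19.52 q7 -1.7 -> shift [-0.058 -0.459  0.108] turn 0.106 F [ 0.7 -0.8 -0.8] w 0.0855
```

{"op": "play_rows", "data": {
  "commands": [
    [[-1,-0.06,-0.46,0.11,0.106],[-1,-0.06,-0.46,0.11,0.106],[-1,-0.06,-0.46,0.11,0.106],[-1,-0.06,-0.46,0.11,0.106],[-1,-0.06,-0.46,0.11,0.106]]
  ]
}}

```text
clock: 3.27
tcp_pos: [0.5486, 0.2121, 0.2092]
orientation: [3.129, 0.274, -0.0]
contact_force: [0.5, -0.6, 0.8]
grip_width: 0.0855
gripper_force: 0.0
```

Run:
```python
from h import *
np.set_printoptions(precision=4,suppress=True)
o=get_obs();p=viewer.grab_frame('wrist');save(p,'w1.png')
go(.571,.220,.09,10)
print('tab px',w2px(p,[.568,.22,.091],o))
for t,z in [('bar',.081),('jaw_tab',.091),('jaw',.048)]:
    for d in viewer.trace(p,t)[:2]:
        ys,xs=np.nonzero(d['pixels']);(c,s,a)=cv2.minAreaRect(np.c_[xs,ys].astype(np.float32))
        print(t,d['score'],np.array(d['rect']).round(),c,s,a,px2w(p,c,z,o))
```

```text
t 3.32 tcp [0.5495 0.2106 0.2095] psi 9.85 q7 -2.03 -> shift [ 0.114 -0.028  0.597] turn -0.002 F [ 0.6 -0.8 -0.1] w 0.0857
tab px (np.float64(312.6755930352919), np.float64(199.94605334000738))
bar 0.95 [ 21.   0. 176.  64.] (100.4000015258789, 27.699996948242188) (166.8106689453125, 23.25510597229004) 26.56505012512207 [0.6468 0.3624 0.081 ]
bar 0.83 [240. 249. 383. 278.] (311.3562316894531, 262.41839599609375) (29.890735626220703, 139.02584838867188) 89.31793975830078 [0.5228 0.2134 0.081 ]
jaw_tab 0.86 [240. 166. 387. 274.] (312.0, 220.0) (106.0, 150.0) 90.0 [0.5549 0.2182 0.091 ]
jaw 0.57 [238. 171. 390. 276.] (312.0, 220.0) (106.0, 150.0) 90.0 [0.5451 0.2173 0.048 ]
```

View pics/w1.png

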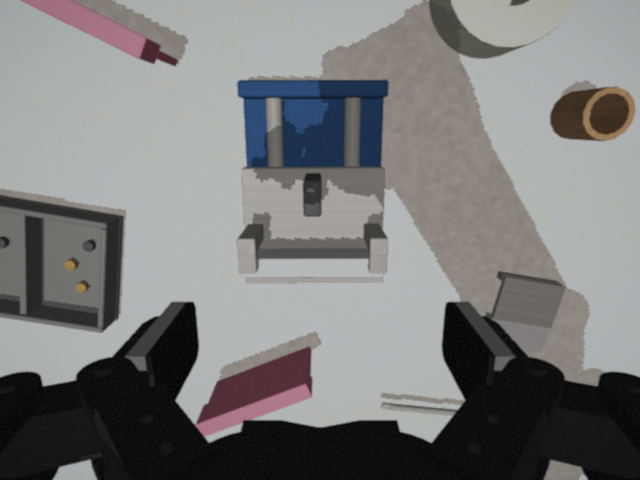

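The wrist picture shows the vise jaw shut, with the tab at (312,195), the rail's bright strip at (311,265) and the hooks at (248,250) and (377,250). Pink look-alikes are outside the vise.

Run:
```python
from h import *
o=get_obs();p=viewer.grab_frame('wrist')
print(px2w(p,(312.5,216),.091,o),px2w(p,(313,174),.048,o), px2w(p,(247,259),.091,o),px2w(p,(378,258),.091,o))
b=px2w(p,(312.5,216),.091,o)
t=b+.012*np.array([np.cos(np.radians(10)),np.sin(np.radians(10)),0]);print('tab',t)
go(t[0],t[1],.056,10)
```

```text
[0.55914794 0.21569086 0.091     ] [0.58097036 0.21964413 0.048     ] [0.52284827 0.25402047 0.091     ] [0.53821222 0.16790363 0.091     ]
tab [0.57096563 0.21777464 0.091     ]
t 3.52 tcp [0.5499 0.2098 0.2096] psi 9.71 q7 -2.03 -> shift [ 0.11  -0.022  0.768] turn -0.003 F [-0.4 -0.1 -0.4] w 0.0852
```

{"op": "play_rows", "data": {
  "commands": [
    [[-1,0.11,-0.025,0.3,0],[-1,0.11,-0.025,0.5,0],[-1,0.11,-0.025,0.7,0],[-1,0.11,-0.025,0.77,0],[0,0.11,-0.025,0.77,0],[1,0.11,-0.025,0.77,0],[1,0.11,-0.025,0.77,0],[1,0.11,-0.025,0.77,0],[1,0.11,-0.025,0.77,0],[1,0.11,-0.025,0.77,0],[1,0.11,-0.025,0.77,0],[1,0.11,-0.025,0.77,0]]
  ],
  "grip_force": 40
}}

```text
clock: 4.52
tcp_pos: [0.5709, 0.2213, 0.0575]
orientation: [-3.128, -0.272, -0.005]
contact_force: [-1.9, 0.7, 7.2]
grip_width: 0.0117
gripper_force: 41.9
```

{"op": "play_rows", "data": {
  "commands": [
    [[1,0.03,0,0,0],[1,0.06,0,0,0],[1,0.09,0,0,0],[1,0.12,0,0,0],[1,0.15,0,0,0],[1,0.18,0,0,0],[1,0.18,0,0,0],[1,0.18,0,0,0],[1,0.18,0,0,0]]
  ]
}}

```text
clock: 5.27
tcp_pos: [0.6071, 0.2278, 0.0576]
orientation: [-3.128, -0.272, -0.007]
contact_force: [3.1, 2.2, 6.3]
grip_width: 0.0115
gripper_force: 41.6
```

{"op": "play_rows", "data": {
  "commands": [
    [[0,0,0,0,0],[-1,0,0,0,0],[-1,0,0,0,0],[-1,0,0,0,0],[-1,0,0,-0.2,0],[-1,0,0,-0.4,0],[-1,0,0,-0.65,0],[-1,-0.2,0,-0.65,-0.08],[-1,-0.44,0,-0.65,-0.16]]
  ]
}}

```text
clock: 6.02
tcp_pos: [0.5276, 0.2136, 0.1892]
orientation: [-3.069, -0.664, -0.013]
contact_force: [-0.2, -0.1, 0.0]
grip_width: 0.0852
gripper_force: 0.0
```

{"op": "play_rows", "data": {
  "commands": [
    [[-1,0,0,0,-0.84],[-1,0,0,0,-0.84],[-1,0,0,0,-0.84],[-1,0,0,0,-0.84],[-1,0,0,0,-0.84],[-1,0,0,0,-0.84],[-1,0,0,0,-0.84],[-1,0,0,0,-0.84],[-1,0,0,0,-0.84],[-1,0,0,0,-0.84],[-1,0,0,0,-0.84],[-1,0,0,0,-0.84]]
  ]
}}

```text
clock: 7.02
tcp_pos: [0.5246, 0.2119, 0.185]
orientation: [-2.021, -2.405, 0.001]
contact_force: [0.7, 0.4, -0.4]
grip_width: 0.0852
gripper_force: 0.0
```

Run:
```python
from h import *
o=get_obs();p=viewer.grab_frame('wrist');save(p,'w2.png')
go(.5185,.212,.06,100)
print('bar px',w2px(p,[.5185,.212,.081],o))
for d in viewer.trace(p,'bar')[:2]:
    ys,xs=np.nonzero(d['pixels']);(c,s,a)=cv2.minAreaRect(np.c_[xs,ys].astype(np.float32))
    print(d['score'],np.array(d['rect']).round(),c,s,a,px2w(p,c,.081,o))
```

```text
t 7.07 tcp [0.5246 0.2119 0.185 ] psi 99.68 q7 -0.64 -> shift [ 0.005 -0.03   0.625] turn -0.004 F [ 0.3 -0.6 -0.2] w 0.0853
bar px (np.float64(311.3269929575762), np.float64(235.4645313235099))
0.92 [297. 149. 326. 306.] (311.0, 228.0) (160.0, 24.0) 90.0 [0.51750839 0.21666719 0.081     ]
0.9 [ 52.  72. 185. 227.] (118.01493835449219, 141.1558837890625) (172.25262451171875, 56.41222381591797) 61.32685470581055 [0.39782364 0.24875652 0.081     ]
```

View pics/w2.png

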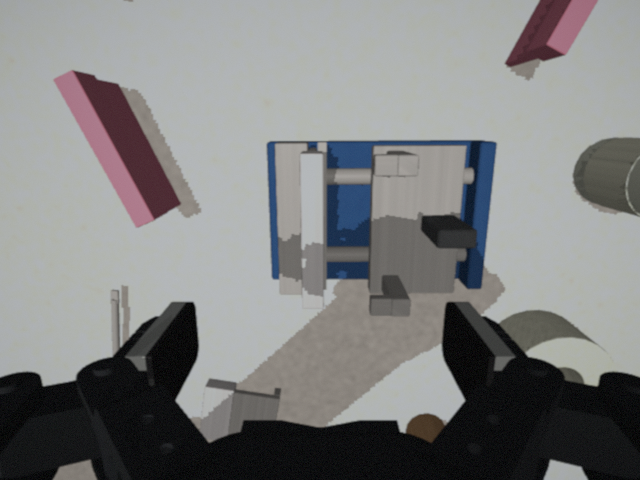

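Jaw is open and the bar still stands upright, its rail's top face at about (302–326, 152–308). Next I descend onto it.

Run:
```python
from h import *
o=get_obs();p=viewer.grab_frame('wrist')
a,b=px2w(p,(314,152),.081,o),px2w(p,(314,307.5),.081,o)
c=(a+b)/2
print(a,b,c,np.linalg.norm(a-b),np.degrees(np.arctan2(*(a-b)[1::-1])))
go(c[0],c[1],.056,100)
```

```text
[0.51193539 0.26247092 0.081     ] [0.52815701 0.16441216 0.081     ] [0.5200462  0.21344154 0.081     ] 0.09939145756574244 99.39322802127487
t 7.17 tcp [0.5247 0.2121 0.1852] psi 99.64 q7 -0.64 -> shift [ 0.011 -0.022  0.646] turn -0.004 F [-0.2 -0.1 -1.1] w 0.0856
```

{"op": "play_rows", "data": {
  "commands": [
    [[-1,0.01,-0.022,0.2,0],[-1,0.01,-0.022,0.4,0],[-1,0.01,-0.022,0.55,0],[-1,0.01,-0.022,0.645,0],[0,0.01,-0.022,0.645,0],[1,0.01,-0.022,0.645,0],[1,0.01,-0.022,0.645,0],[1,0.01,-0.022,0.645,0],[1,0.01,-0.022,0.645,0],[1,0.01,-0.022,0.645,0],[1,0.01,-0.022,0.645,0],[1,0.01,-0.022,0.645,0]]
  ],
  "grip_force": 90
}}

```text
clock: 8.17
tcp_pos: [0.5204, 0.2138, 0.0578]
orientation: [2.023, 2.402, 0.001]
contact_force: [-2.3, -1.8, 8.9]
grip_width: 0.0125
gripper_force: 88.1
```

{"op": "play_rows", "data": {
  "commands": [
    [[1,0,0,-0.1,0],[1,0,0,-0.2,0],[1,0,0,-0.4,0],[1,0,0,-0.6,0],[1,0,0,-0.8,0],[1,0,0,-0.8,0],[1,0,0,-0.8,0],[1,0,0,-0.8,0]]
  ]
}}

```text
clock: 8.83
tcp_pos: [0.5198, 0.2129, 0.2161]
orientation: [2.024, 2.402, -0.001]
contact_force: [-0.9, -0.6, -1.7]
grip_width: 0.0121
gripper_force: 88.8
```

Run:
```python
from h import *
go(.472,-.20,.215,87)
o=get_obs();M=R.from_rotvec(o['orientation']).as_matrix()
p=viewer.grab_frame('wrist');save(p,'w3.png')
T=p['hand_eye']
for d in viewer.trace(p,'bar')[:2]:
    print(d['score'],np.array(d['rect']).round())
```

```text
t 8.83 tcp [0.5198 0.2129 0.2161] psi 99.76 q7 -0.62 -> shift [-1.994 -0.586  0.007] turn 0.142 F [-0.9 -0.6 -1.7] w 0.0121
0.94 [493.   0. 579.  73.]
0.93 [ 90.  82. 199. 219.]
```

View pics/w3.png

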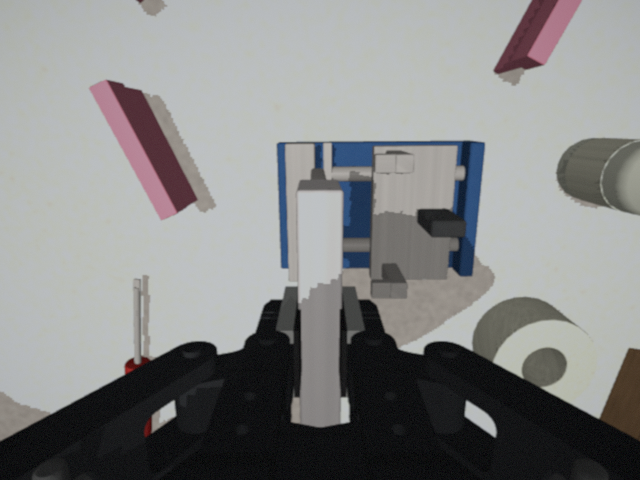

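Bar is held upright between the pads, its rail ends at about (320,190) and (320,425). It's clear of the vise. Now across to beside the printer slot.

{"op": "play_rows", "data": {
  "commands": [
    [[1,-0.2,-0.03,0,0],[1,-0.4,-0.06,0,0],[1,-0.6,-0.09,0,0],[1,-0.8,-0.12,0,0],[1,-1,-0.15,0,0],[1,-1,-0.15,0,0]]
  ]
}}

```text
clock: 9.43
tcp_pos: [0.5235, 0.0008, 0.2138]
orientation: [-2.038, -2.39, 0.011]
contact_force: [-0.2, -1.1, -0.7]
grip_width: 0.0123
gripper_force: 88.7
```

{"op": "play_rows", "data": {
  "commands": [
    [[1,-0.2,-0.03,0,0.05],[1,-0.4,-0.06,0,0.1],[1,-0.6,-0.09,0,0.142],[1,-0.8,-0.12,0,0.142],[1,-1,-0.15,0,0.142],[1,-1,-0.15,0,0.142],[1,-1,-0.15,0,0.142]]
  ]
}}

```text
clock: 10.02
tcp_pos: [0.5277, -0.1937, 0.2143]
orientation: [-2.283, -2.154, 0.003]
contact_force: [-0.5, 1.3, -0.6]
grip_width: 0.0123
gripper_force: 88.8
```

Run:
```python
from h import *
o=get_obs();p=viewer.grab_frame('wrist');save(p,'w4.png')
go(.472,-.21,.215,87)
print('slot px',w2px(p,[.472,-.212,.055],o))
T=p['hand_eye'];f=f_of(p)
for v in (190,425):   # rail ends in tool frame at tool z=-.0235 (picture w3)
    d=T[:3,:3]@[(320-p['cx'])/f,-(v-p['cy'])/f,-1];print('rail end tool',T[:3,3]+d*(-.0235-T[2,3])/d[2])
```

```text
t 10.07 tcp [ 0.5282 -0.1911  0.2147] psi 86.9 q7 -0.04 -> shift [-0.11  -0.275 -0.001] turn -0.001 F [ 0.1  1.2 -1.3] w 0.0125
slot px (np.float64(250.17027858304596), np.float64(245.17748308715994))
rail end tool [ 0.04887363 -0.00026369 -0.0235    ]
rail end tool [-0.03185915 -0.00028675 -0.0235    ]
```

View pics/w4.png

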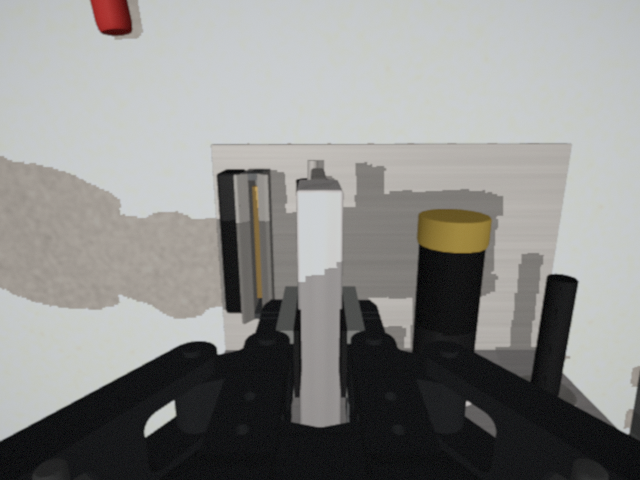

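The picture shows the slot to the left of the held bar, the brass seat at about (257,240), the dark lip at (231,240). One enlarged crop to find the edges.

Run:
```python
import cv2
a=cv2.imread('pics/w4.png')[155:335,205:290];a=cv2.convertScaleAbs(a,alpha=1.5)
s=cv2.resize(a,None,fx=3.3,fy=3.3,interpolation=cv2.INTER_CUBIC)
s=cv2.resize(a,(510,594),interpolation=cv2.INTER_CUBIC) if False else s
cv2.imwrite('pics/w4c.png',s)
```

```text
(no output)
```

View pics/w4c.png

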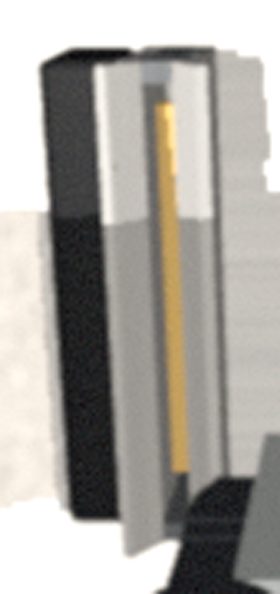

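Run:
```python
from h import *
np.set_printoptions(precision=4,suppress=True)
o=get_obs();p=viewer.grab_frame('wrist');print(f_of(p))
W=lambda c,z:px2w(p,(c[0]/3.3+205,c[1]/3.3+155),z,o)[:2]
for n,a,b,z in [('flareL',(95,65),(127,552),.055),('flareR',(217,62),(230,475),.055),('botL',(143,85),(165,530),.047),('botR',(180,85),(190,470),.047),('seatL',(156,103),(173,470),.030),('seatR',(174,103),(188,470),.030)]:
    A,B=W(a,z),W(b,z);d=A-B;print(n,A,B,'len',np.linalg.norm(d).round(4),'ang',np.degrees(np.arctan2(d[1],d[0])).round(2),'x at y=-.21',A[0]+(-.21-A[1])*d[0]/d[1])
```

```text
410.2008362043315
flareL [ 0.466  -0.1554] [ 0.4608 -0.274 ] len 0.1187 ang 87.48 x at y=-.21 0.46356612868372604
flareR [ 0.4931 -0.1562] [ 0.4877 -0.255 ] len 0.0989 ang 86.88 x at y=-.21 0.49011887267024684
botL [ 0.4747 -0.1614] [ 0.469  -0.2724] len 0.1112 ang 87.07 x at y=-.21 0.4721865752624651
botR [ 0.4831 -0.1618] [ 0.4767 -0.2566] len 0.095 ang 86.14 x at y=-.21 0.47987045650734717
seatL [ 0.4742 -0.1679] [ 0.4693 -0.2636] len 0.0958 ang 87.03 x at y=-.21 0.47204343297427226
seatR [ 0.4786 -0.1681] [ 0.4732 -0.2638] len 0.0958 ang 86.76 x at y=-.21 0.4762112092801128
```

```bash
python3 -c "
from h import *
go(.4757,-.215,.1025,87.0)"
```

```text
t 10.12 tcp [ 0.5286 -0.1896  0.2151] psi 87.06 q7 -0.04 -> shift [-0.141 -0.256  0.563] turn 0.001 F [ 0.4  0.4 -1. ] w 0.0124
```

{"op": "play_rows", "data": {
  "commands": [
    [[1,-0.07,-0.13,0,0],[1,-0.141,-0.256,0,0],[1,-0.141,-0.256,0,0],[1,-0.141,-0.256,0.15,0],[1,-0.141,-0.256,0.3,0],[1,-0.141,-0.256,0.42,0],[1,-0.141,-0.256,0.5,0],[1,-0.141,-0.256,0.5,0],[1,-0.141,-0.256,0.5,0],[1,-0.141,-0.256,0.5,0]]
  ]
}}

```text
clock: 10.95
tcp_pos: [0.4775, -0.2154, 0.1173]
orientation: [2.276, 2.164, 0.001]
contact_force: [-0.1, -0.3, -1.0]
grip_width: 0.0122
gripper_force: 88.8
```

Run:
```python
from h import *
o=get_obs();p=viewer.grab_frame('wrist')
go(.4757,-.215,.1025,87.0)
print([np.round(w2px(p,w,o)) for w in ([.479,-.16,.055],[.476,-.216,.055])])
w=cv2.resize(p['pixels'][120:420,220:420,::-1],None,fx=2,fy=2)
s=viewer.grab_frame('scene');c=s['pixels'][100:240,120:320,::-1]
cv2.imwrite('pics/c5.png',np.hstack([w,cv2.resize(c,(400,280))[:, :].copy() if False else cv2.copyMakeBorder(cv2.resize(c,(400,280),interpolation=cv2.INTER_CUBIC),0,320,0,0,cv2.BORDER_CONSTANT)]))
```

```text
t 11.0 tcp [ 0.4777 -0.2158  0.1176] psi 87.08 q7 -0.03 -> shift [ 0.004 -0.01   0.076] turn 0.001 F [-0.4 -1.2 -1.4] w 0.0123
[array([318., 150.]), array([318., 259.])]
```

View pics/c5.png

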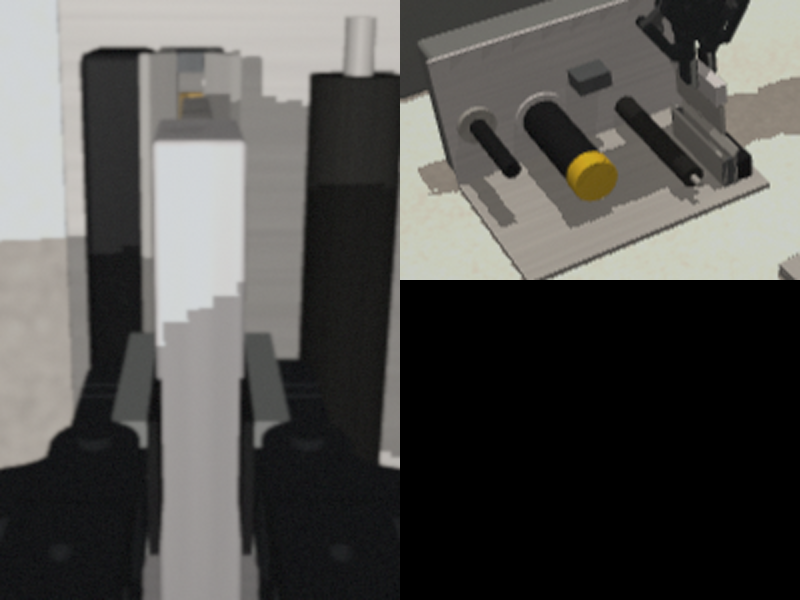

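The picture shows the bar lined up over the slot. The slot end at crop (191,75), i.e. u≈315.5, sits slightly left of the rail's centre at u≈320.

Run:
```python
from h import *
o=get_obs();p=viewer.grab_frame('wrist');print(p['cx'])
M=R.from_rotvec(o['orientation']).as_matrix()
for u,v,z in [(309,158,.047),(322.5,158,.047),(315.3,168,.03),(290.5,146,.055),(340,146,.055),(320,195,.1410)]:
    w=px2w(p,(u,v),z,o);print(u,w.round(4),'tool',(M.T@(w-o['tcp_pos'])).round(4))
```

```text
319.8544311973979
309 [ 0.4744 -0.1651  0.047 ] tool [ 0.0508 -0.006   0.0707]
322.5 [ 0.4813 -0.1655  0.047 ] tool [0.0508 0.0009 0.0707]
315.3 [ 0.4771 -0.172   0.03  ] tool [ 0.0441 -0.003   0.0877]
290.5 [ 0.466  -0.1583  0.055 ] tool [ 0.0572 -0.0147  0.0626]
340 [ 0.49   -0.1595  0.055 ] tool [0.0572 0.0093 0.0627]
320 [ 0.4797 -0.1688  0.141 ] tool [ 0.0474 -0.0003 -0.0233]
```

{"op": "play_rows", "data": {
  "commands": [
    [[1,0.01,-0.012,0,0],[1,0.01,-0.012,0.04,0],[1,0.01,-0.012,0.07,0],[1,0.01,-0.012,0.1,0],[1,0.01,-0.012,0.13,0],[1,0.01,-0.012,0.155,0],[1,0.01,-0.012,0.175,0],[1,0.01,-0.012,0.175,0],[1,0.01,-0.012,0.175,0]]
  ]
}}

```text
clock: 11.85
tcp_pos: [0.475, -0.2141, 0.0812]
orientation: [2.278, 2.163, 0.002]
contact_force: [5.3, 0.3, -3.1]
grip_width: 0.0123
gripper_force: 88.6
```

{"op": "play_rows", "data": {
  "commands": [
    [[1,0,0.004,0.0,0],[1,0,0.004,0.03,0],[1,0,0.004,0.05,0],[1,0,0.004,0.07,0],[1,0,0.004,0.085,0],[1,0,0.004,0.095,0],[1,0,0.004,0.095,0],[1,0,0.004,0.095,0],[1,0,0.004,0.095,0]]
  ]
}}

```text
clock: 12.6
tcp_pos: [0.4751, -0.2144, 0.0628]
orientation: [2.278, 2.162, -0.001]
contact_force: [-0.5, 0.1, 8.0]
grip_width: 0.0122
gripper_force: 90.2
```

{"op": "play_rows", "data": {
  "commands": [
    [[1,0,0,0.005,0],[1,0,0,0.01,0],[1,0,0,0.015,0],[1,0,0,0.015,0],[1,0,0,0.015,0],[1,0,0,0.015,0]]
  ]
}}

```text
clock: 13.1
tcp_pos: [0.4756, -0.2145, 0.0625]
orientation: [2.277, 2.161, -0.003]
contact_force: [-7.7, 2.3, 39.3]
grip_width: 0.0124
gripper_force: 94.8
```

{"op": "play_rows", "data": {
  "commands": [
    [[1,0,0,-0.006,0],[1,0,0,-0.006,0],[1,0,0,-0.006,0],[1,0,0,-0.006,0],[1,0,0,-0.006,0]]
  ]
}}

```text
clock: 13.52
tcp_pos: [0.4754, -0.2145, 0.0626]
orientation: [2.277, 2.162, -0.002]
contact_force: [-4.3, 1.4, 26.2]
grip_width: 0.0124
gripper_force: 92.8
```

Run:
```python
from h import *
o=get_obs();p=viewer.grab_frame('wrist')
w=cv2.resize(p['pixels'][100:440,180:460,::-1],(494,600))
s=viewer.grab_frame('scene');c=cv2.resize(s['pixels'][100:200,220:300,::-1],(300,375),interpolation=cv2.INTER_CUBIC)
cv2.imwrite('pics/c6.png',np.hstack([w,cv2.copyMakeBorder(c,0,225,0,0,cv2.BORDER_CONSTANT)]))
go(.4757,-.215,.0625,87)
```

```text
t 13.62 tcp [ 0.4754 -0.2145  0.0626] psi 87.01 q7 -0.1 -> shift [-0.002  0.002  0.001] turn 0.0 F [-3.9  1.8 27.6] w 0.0121
```

View pics/c6.png

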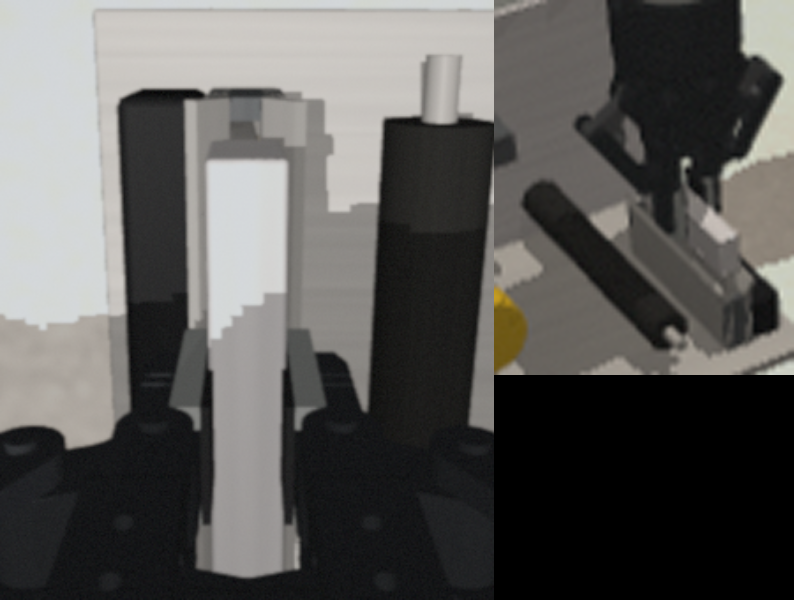

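The picture shows the blade down in the slot with the rail just above the lip. The rail end is still at v≈190 in the wrist view, so it hasn't slipped in the grip. Contact force is 27 N and TCP z is 0.0626, which matches the hard stop.

```bash
python3 -c "
from h import *
print(r.hand_in())"
```

```text
the job is handed in; nothing more can be done
None
```

I opened the vise jaw about 37 mm, lifted the bar out and pressed it home in the printer slot. I handed in at about 14 s with the bar still gripped and pushed down with about 27 N; the hand-in returned no verdict.

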